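# Close the washed canisters from the stack of lids

### The arm

A 6-joint arm with a two-finger parallel gripper is mounted at the origin on a cart in front of the work surface, level with it; the furniture and walls round the work are solid. World frame = base frame: x ahead of the robot, y to its left, z up, the work surface at z = 0. Lengths are in mm, angles in rad, forces in N, time in s.
With the tool pointing down it reaches from about 300 to 775 mm from the base axis. Payload 14.6 kg.
Tool frame: the origin (TCP) lies on the centre line of the jaws, within the pads' length; the fingertips stand ahead of it and the grasp point (between the pads) is the TCP (manip.tip_reach is the z of the fingertips in the tool frame, in mm); z points along the fingers, y is the direction in which the jaws open and shut (so a half turn about z gives the same grasp; the last joint's range is limited). The gripper opens to 94 mm and grips with 3 to 60 N. Pads are 16 mm wide; open, the fingers measure 119 mm over their backs; the gripper's body (75 mm by 177 mm) begins 78 mm behind the grasp point.
Start: joints at [-1.291, 0.3, 1.521, -0, 1.321, -0.067], TCP at [186.932, -517.248, 186.646] pointing down, gripper open.
Joint ranges: [-3.03, 3.03], [-0.79, 2.21], [0.23, 2.52], [-1.04, 4.18], [0, 3.07], [-2.55, 2.55]. Speed limits (rad/s): [2.22, 2.22, 2.57, 3.14, 3.14, 3.14].

### API

Orientations are given as [roll, pitch, yaw] about the fixed x, y, z axes, in that order (R = Rz(yaw) Ry(pitch) Rx(roll)).
In Python, from cell import manip, camera, search_frame, masks_of, tip_of gives the robot as it stands.
- The arm moves only by the tool send_rows, never from a script. Its argument "plan" is a list of rows, each an object with "travel": the shift along the tool's x, y, z in mm, a list of three; "delta_rot": the turn, a rotation vector about the tool's x, y, z in degrees, a list of three; "fingers": the gripper's target within -1 to 1 (shut at 1, half-way at 0, fully open at -1). In form: [{"travel": [dx, dy, dz], "delta_rot": [wx, wy, wz], "fingers": fingers}, ...]. A call has 1 to 20 rows; each row shifts and turns the commanded pose from where the row before left it, along the tool's axes as they then stand; what a row does not reach is not made up. A row lasts 1/8 s, in which the tool goes at most 62.5 mm and 10.7 degrees, less where a joint would pass 70% of its speed; a pose out of reach is approached as far as the arm can. A call is refused whole if a number of a shift passes 62.5 or a number of a turn 10.7, either way. A call with a gripper value outside its range is refused whole. The fingers move at their own pace and stop on an object; "grip_force" is the grip in N (left out, the last holds). Time passes only in rows, so rows that do not move let the fingers close. It gives the time, the measured TCP pose, the force and the opening at its end, in the units of the state.
- manip.read_state(): the state, without advancing time (a new reading comes with each control period).
- camera(name): name is "scene" or "top" or "wrist"; returns a dict with "color" (400x640x3 uint8, red, green, blue), "z_map" (400x640 float32, mm along the optical axis (not along the pixel's ray), 0 where there is no reading), "fov_y" (degrees; the focal length in pixels is half the picture's height over the tangent of half this angle, whatever the lens; pixels are square), "cx", "cy" (the principal point, pixels), "k1" (the pictures are not rectified: a ray, as slopes to the right and down, at radius r is drawn at 1 + k1 r^2 times it, then the intrinsics apply), "world_from_camera" (4x4, takes a point from camera to world coordinates); the wrist camera has in their place "tool_from_camera" (4x4, takes a point from camera to tool coordinates, whose origin is the TCP and whose axes are the flange's). Camera axes: x right, y up, looking along -z (the intrinsics and any distortion apply to the point x, -y, -z); pixel columns grow to the right and rows downward; lengths in mm; the calibration is good to about 2 mm. A picture is of the moment at which its call begins: read the wrist's pose just before it.
- manip.sign_off(): hands the job in, once; it reports no verdict.
Trained networks look in the newest picture that a camera, given by its name, has taken for a name from the list of things; names that differ only in an ending like _2 or _b are one class to them, and where a whole thing is asked for, a point or a joint stands for the part that bears it (a point fixed in the world has none). Each returns a list of dicts, best first, with "confidence" (0 to 1); they miss things now and then, are a little off and sometimes report something else, mostly with a low value. They report only what shows in the picture. A call takes as long as a camera call. They do not tell look-alikes from the thing itself.
- search_frame(name, camera): "at" ([x, y, z] in mm, in the coordinates of the camera as it stood for that picture, good to about 4 mm: the middle of the surface that is visible of it).
- masks_of(name, camera): "region" (400x640 bool, what is visible of it).
- tip_of(name, camera): "at" ([x, y, z] in mm, in the coordinates of the camera as it stood for that picture, good to about 4 mm: a listed point, or the origin of a listed thing).
The state is a dict: "clock": time; "joints": joint angles; "qd": joint speeds; "effort": joint torques, N m; "eef_pos": TCP position; "eef_rot": TCP orientation; "wrist_force": force on the tool from outside, world axes, zero at the start; "moment": the same for the moment, N m; "finger_gap": finger opening in mm.
Only numpy, scipy, OpenCV 4.12 (cv2) and the standard library are available. Lean on these libraries where they do the work, as an engineer would, in place of code of your own. Each camera call takes 0.05 s, during which the arm holds its last target. There are 200 camera calls.

### The job

The four washed canisters stand open and their wooden lids are piled in one stack. Take the stack apart and close every canister with its own lid, the one that fits its mouth, plug down and fully home; set the lids down gently, leave the canisters standing where they are and do not disturb the citrus press or the spice jar.

Things in the scene. Friction and masses are not known exactly. Their poses are not given: they have to be found in the camera images.
- lid_large: Largest of four round pale-wood lids, loose, flat on top. Disc 70 mm across, 16 mm thick; below it a tapered plug 16 mm tall, 56 mm across at the disc, 46 mm at its lower end. Origin: centre of the plug's lower face, z up; 32 mm tall in all. It is the bottom lid of the stack and stands on the worktop. Belongs on canister_large.
- lid_medium: Second largest of four round pale-wood lids, loose, flat on top. Disc 61 mm across, 16 mm thick; below it a tapered plug 16 mm tall, 47 mm across at the disc, 37 mm at its lower end. Origin: centre of the plug's lower face, z up; 32 mm tall in all. In the stack it rests on the large lid. Belongs on canister_medium.
- lid_small: Second smallest of four round pale-wood lids, loose, flat on top. Disc 52 mm across, 16 mm thick; below it a tapered plug 16 mm tall, 38 mm across at the disc, 28 mm at its lower end. Origin: centre of the plug's lower face, z up; 32 mm tall in all. In the stack it rests on the medium lid. Belongs on canister_small.
- lid_tiny: Smallest of four round pale-wood lids, loose, flat on top. Disc 43 mm across, 16 mm thick; below it a tapered plug 16 mm tall, 29 mm across at the disc, 19 mm at its lower end. Origin: centre of the plug's lower face, z up; 32 mm tall in all. It is the top lid of the stack. Belongs on canister_tiny.
- canister_large: Largest of four open, empty, straight round white stoneware canisters, loose: 68 mm outside, 102 mm tall, wall 4 mm, mouth 60 mm across. Origin: centre of its underside, z up. With lid_large fully home the disc rests on the rim: the lid's origin is 86 mm and its top 118 mm above the canister's origin.
- canister_medium: Second largest of four open, empty, straight round white stoneware canisters, loose: 59 mm outside, 90 mm tall, wall 4 mm, mouth 51 mm across. Origin: centre of its underside, z up. With lid_medium fully home the disc rests on the rim: the lid's origin is 74 mm and its top 106 mm above the canister's origin.
- canister_small: Second smallest of four open, empty, straight round white stoneware canisters, loose: 50 mm outside, 78 mm tall, wall 4 mm, mouth 42 mm across. Origin: centre of its underside, z up. With lid_small fully home the disc rests on the rim: the lid's origin is 62 mm and its top 94 mm above the canister's origin.
- canister_tiny: Smallest of four open, empty, straight round white stoneware canisters, loose: 41 mm outside, 66 mm tall, wall 4 mm, mouth 33 mm across. Origin: centre of its underside, z up. With lid_tiny fully home the disc rests on the rim: the lid's origin is 50 mm and its top 82 mm above the canister's origin.
- citrus_press: Bystander: a metal hand citrus press lying flat to the right of the work, 72 x 229 x 48 mm, long along its y axis. Origin: centre of its underside. To be left where it is.
- spice_jar_1: Bystander: a spice jar with a yellow cap standing to the left of the work, 42 mm in diameter, 96 mm tall. Origin: centre of its underside. To be left where it is.
Things that resemble listed ones, but are neither listed nor needed, are in the scene too. What is shaped like the lid_tiny but orange is not meant.

How it is judged:
By the outcome, as a careful person would: the job done as asked, in the order asked, and still so for the second after the job is handed in, with the robot touching nothing.
It also fails if it takes over 93 s, if anything falls off the work surface, if the arm or the gripper's body presses on something with over 40 N, if the wrist force passes 120 N, or if a joint passes its speed limit or range.

## Working session

There is one attempt and no reset: what is moved stays moved. The work goes in short steps, Python scripts to look and compute and a tool call to move; the robot and the scene stay as the last step left them, time stands still between calls to the robot, and variables do not carry over. Pictures are saved under pics/ and viewed, about 12 in all and at most 16, crops included, and the job is handed in when it is done.

Besides the shell and the picture viewer there is one more tool, called after "Emit:" by a JSON object that holds its "method" and its "body", one argument or row to a line. send_rows: Moves the arm, as the interface text tells. Its arguments: {"type":"object","properties":{"plan":{"type":"array"},"grip_force":{"type":"number"}},"required":["plan"]}

```bash
ls; mkdir -p pics
cat > h.py <<'E'
import numpy as np, cv2
from cell import manip, camera, search_frame, masks_of, tip_of
def K(c):
    f=200/np.tan(np.radians(c["fov_y"])/2); return f,c["cx"],c["cy"],c["k1"]
def cloud(c,T=None):
    """world XYZ per pixel"""
    f,cx,cy,k1=K(c)
    v,u=np.mgrid[0:400,0:640].astype(np.float64)
    a=(u-cx)/f;b=(v-cy)/f
    x,y=a.copy(),b.copy()
    for _ in range(15):
        s=1+k1*(x*x+y*y); x,y=a/s,b/s
    z=c["z_map"].astype(float)
    P=np.stack([x*z,-y*z,-z,np.ones_like(z)],-1)
    T=c["world_from_camera"] if T is None else T
    W=(P@np.array(T).T)[...,:3]; W[z==0]=np.nan
    return W
def save(c,n,crop=None,s=1):
    im=c["color"][...,::-1]
    if crop: im=im[crop[1]:crop[3],crop[0]:crop[2]]
    cv2.imwrite("pics/"+n,cv2.resize(im,None,fx=s,fy=s))
E
python3 - <<'E'
from h import *
print(manip.read_state(), manip.tip_reach)
for n in ["scene","top"]:
    c=camera(n); save(c,n+"1.png"); np.savez(n+".npz",**{k:c[k] for k in ("color","z_map")}); T=np.array(c["world_from_camera"])
    print(n,T[:3,3],c["k1"])
    for o in ["lid_large","lid_medium","lid_small","lid_tiny","canister_large","canister_medium","canister_small","canister_tiny","citrus_press","spice_jar_1"]:
        for d in tip_of(o,n)[:3]: print(o,(T@[*d["at"],1])[:3].round(),round(d["confidence"],2))
E
```

```text
pics
{'clock': 0.0, 'joints': array([-1.29060894e+00,  3.00474928e-01,  1.52157954e+00,  1.52532557e-05,
        1.32066621e+00, -6.65762359e-02]), 'qd': array([-7.70110448e-04, -2.13733790e-03, -1.74670669e-04, -1.45102282e-03,
       -6.32303141e-04, -4.86937374e-05]), 'effort': array([-1.10836361e-03, -5.31810236e+01, -3.52740812e+01,  7.08270329e-02,
        2.43495737e-02, -9.55457358e-05]), 'eef_pos': array([ 186.85825023, -516.99351985,  186.08488622]), 'eef_rot': array([-3.14046811e+00, -8.97855694e-05,  3.46759786e-01]), 'wrist_force': array([ 0.7833258 , -0.10343957, -0.33288817]), 'moment': array([-0.0096493 , -0.00762702, -0.01634593]), 'finger_gap': 94.18044298764865} 19.0
scene [-375.22999109 -559.27885903  820.26419522] -0.06943777591273059
canister_medium [ 422. -319.   -1.] 0.56
canister_small [ 420. -318.   -5.] 0.36
canister_tiny [ 490. -161.   -6.] 0.59
citrus_press [ 480. -470.   -3.] 0.57
citrus_press [ 417. -322.   -3.] 0.54
top [ 378.11159094  -27.02584679 1229.90842481] -0.09035461658003027
lid_large [479. 425.   5.] 0.62
lid_large [406. 311.   4.] 0.4
lid_medium [410. 311.  34.] 0.57
lid_small [405. 313.  66.] 0.39
lid_tiny [406. 313.  99.] 0.74
lid_tiny [375. 182.  -0.] 0.71
lid_tiny [399. 408.   7.] 0.43
canister_large [495.  16.   3.] 0.8
canister_medium [ 416. -314.    1.] 0.64
canister_small [481. 154.   3.] 0.55
canister_small [498.  18.   3.] 0.23
canister_tiny [ 493. -161.    0.] 0.69
citrus_press [ 481. -471.    3.] 0.85
spice_jar_1 [481. 427.   2.] 0.62
spice_jar_1 [479. 152.   5.] 0.48
```

View pics/top1.png

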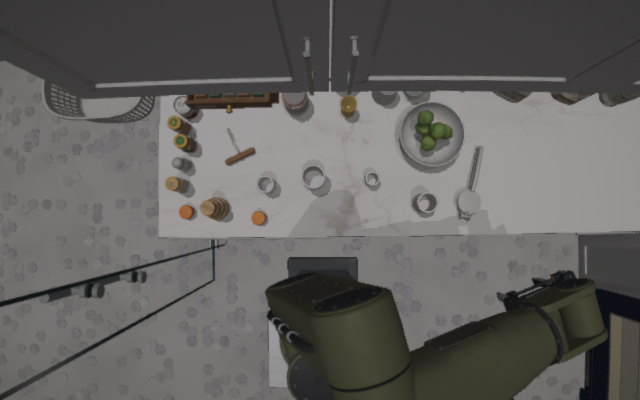

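View pics/scene1.png

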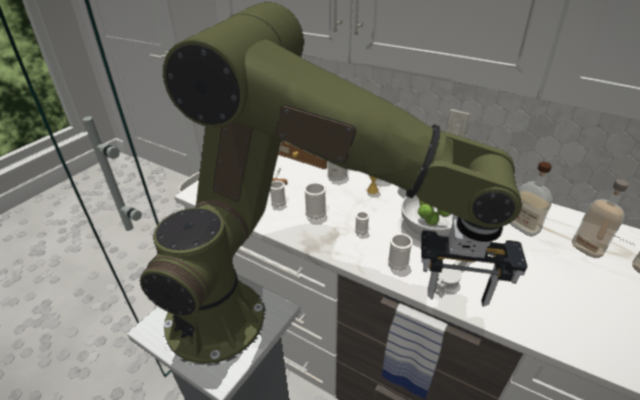

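```bash
cat > m.py <<'E'
from h import *
c=camera("top"); W=cloud(c)
def fit(x,y,h,R,what):
    m=(np.hypot(W[...,0]-x,W[...,1]-y)<R+12)&(abs(W[...,2]-h)<6)
    p=W[m][:,:2]
    if len(p)<5: print(what,"none",len(p));return
    (cx,cy),r=cv2.minEnclosingCircle(p.astype(np.float32))
    print(what,"n",len(p),"mean",p.mean(0).round(1),"enc",round(cx,1),round(cy,1),"r",round(r,1),"exp",R,"z",np.median(W[m][:,2]).round(1))
if __name__=="__main__":
    fit(495,16,102,34,"cL");fit(416,-314,90,29.5,"cM");fit(480,153,78,25,"cS");fit(492,-161,66,20.5,"cT")
    fit(407,312,128,21.5,"lT");fit(407,312,96,26,"lS");fit(407,312,64,30.5,"lM");fit(407,312,32,35,"lL")
    q=W[(W[...,2]>110)&(W[...,0]>250)&(W[...,0]<700)]
    print("tall:",[ (k,int(((q[:,1]//50)==k).sum())) for k in np.unique(q[:,1]//50)])
E
python3 m.py
```

```text
cL n 125 mean [496.4  15.1] enc 495.4 14.3 r 34.9 exp 34 z 102.8
cM n 113 mean [ 418.1 -315.6] enc 417.9 -314.5 r 30.1 exp 29.5 z 90.2
cS n 91 mean [477.5 156.5] enc 477.6 155.5 r 26.1 exp 25 z 78.8
cT n 72 mean [ 492.2 -160.9] enc 491.5 -159.7 r 21.2 exp 20.5 z 66.4
lT n 190 mean [407.4 309.1] enc 407.8 309.4 r 21.5 exp 21.5 z 128.8
lS n 83 mean [406.9 296.6] enc 408.0 309.9 r 26.2 exp 26 z 96.8
lM n 97 mean [408.6 294.6] enc 409.1 310.7 r 31.0 exp 30.5 z 64.5
lL n 99 mean [406.1 290.7] enc 408.6 309.7 r 34.9 exp 35 z 32.4
tall: [(np.float64(-14.0), 14), (np.float64(-13.0), 205), (np.float64(-12.0), 504), (np.float64(-11.0), 926), (np.float64(-10.0), 1842), (np.float64(-9.0), 2386), (np.float64(-8.0), 3045), (np.float64(-7.0), 3358), (np.float64(-6.0), 3126), (np.float64(-5.0), 3065), (np.float64(-4.0), 3090), (np.float64(-3.0), 3258), (np.float64(-2.0), 4326), (np.float64(-1.0), 3563), (np.float64(0.0), 3020), (np.float64(1.0), 3213), (np.float64(2.0), 3234), (np.float64(3.0), 3288), (np.float64(4.0), 3318), (np.float64(5.0), 3375), (np.float64(6.0), 3492), (np.float64(7.0), 3045), (np.float64(8.0), 1684), (np.float64(9.0), 325), (np.float64(10.0), 4)]
```

Emit:
{"method": "send_rows", "body": {
  "plan": [
    {"travel": [0, 0, -10], "delta_rot": [0, 0, -10.02], "fingers": -1},
    {"travel": [0, 0, -10], "delta_rot": [0, 0, -10.02], "fingers": -1},
    {"travel": [0, 0, -10], "delta_rot": [0, 0, -10.02], "fingers": -1},
    {"travel": [0, 0, -10], "delta_rot": [0, 0, -10.02], "fingers": -1},
    {"travel": [0, 0, -10], "delta_rot": [0, 0, -10.02], "fingers": -1},
    {"travel": [0, 0, -10], "delta_rot": [0, 0, -10.02], "fingers": -1},
    {"travel": [0, 0, -10], "delta_rot": [0, 0, -10.02], "fingers": -1},
    {"travel": [20, 23, 0], "delta_rot": [0, 0, 0], "fingers": -1},
    {"travel": [40, 46, 0], "delta_rot": [0, 0, 0], "fingers": -1},
    {"travel": [40, 46, 0], "delta_rot": [0, 0, 0], "fingers": -1},
    {"travel": [40, 46, 0], "delta_rot": [0, 0, 0], "fingers": -1},
    {"travel": [40, 46, 0], "delta_rot": [0, 0, 0], "fingers": -1},
    {"travel": [20, 23, 0], "delta_rot": [0, 0, 0], "fingers": -1},
    {"travel": [0, 0, 0], "delta_rot": [0, 0, 0], "fingers": -1},
    {"travel": [0, 0, 0], "delta_rot": [0, 0, 0], "fingers": -1}
  ]
}}

```text
clock: 3.02
eef_pos: [416.4, -317.7, 256.6]
eef_rot: [-3.141, 0.0, 1.571]
wrist_force: [-0.2, 0.1, 0.0]
finger_gap: 94.2
```

```bash
cat > w.py <<'E'
from h import *
from scipy.spatial.transform import Rotation as Ro
from scipy.optimize import least_squares
import sys
def wrist(png=None):
    s=manip.read_state(); c=camera("wrist")
    T=np.eye(4); T[:3,:3]=Ro.from_euler("xyz",s["eef_rot"]).as_matrix(); T[:3,3]=s["eef_pos"]
    W=cloud(c,T@np.array(c["tool_from_camera"]))
    if png: save(c,png)
    print("t",round(s["clock"],2),"pos",s["eef_pos"].round(1),"rot",s["eef_rot"].round(3),"F",s["wrist_force"].round(1),"gap",round(float(s["finger_gap"]),1))
    return W
def fit(W,x,y,h,R,name):
    m=(np.hypot(W[...,0]-x,W[...,1]-y)<R+10)&(abs(W[...,2]-h)<5)
    p=W[m]
    if len(p)<30: print(name,"few",len(p));return
    (cx,cy),r=cv2.minEnclosingCircle(p[:,:2].astype(np.float32))
    # robust: outermost points by angle sector, known radius
    a=np.arctan2(p[:,1]-cy,p[:,0]-cx); d=np.hypot(p[:,0]-cx,p[:,1]-cy)
    e=np.array([p[k][np.argmax(d[k]),:2] for k in [(np.floor(a/.2)==i) for i in range(-16,16)] if k.any()])
    f=least_squares(lambda q:np.hypot(e[:,0]-q[0],e[:,1]-q[1])-q[2],[cx,cy,R],loss="soft_l1")
    print(name,"n",len(p),"sectors",len(e),"fit",f.x.round(1),"enc",round(cx,1),round(cy,1),round(r,1),"expR",R,"z",np.median(p[:,2]).round(1))
A={"cL":(495,15,102,34),"cM":(418,-314.5,90,29.5),"cS":(477.6,155.5,78,25),"cT":(491.5,-160,66,20.5),
"lT":(408,310,128,21.5),"lS":(408,310,96,26),"lM":(408,310,64,30.5),"lL":(408,310,32,35)}
if __name__=="__main__":
    png=next((a for a in sys.argv[1:] if a.endswith("png")),None)
    W=wrist(png)
    for a in sys.argv[1:]:
        if a in A: fit(W,*A[a],a)
E
python3 w.py w1.png cM cT
```

```text
t 3.02 pos [ 416.4 -317.7  256.6] rot [-3.141  0.     1.571] F [-0.2  0.1  0. ] gap 94.2
cM n 727 sectors 32 fit [ 416.5 -316.4   30. ] enc 416.5 -316.6 30.3 expR 29.5 z 89.1
cT n 587 sectors 32 fit [ 490.1 -161.6   21.1] enc 490.2 -161.5 21.5 expR 20.5 z 65.2
```

View pics/w1.png

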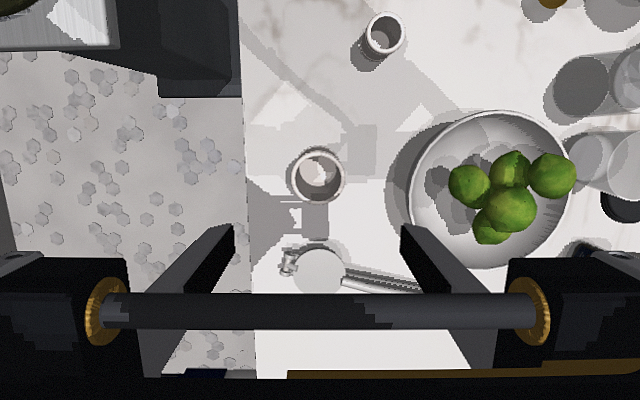

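Emit:
{"method": "send_rows", "body": {
  "plan": [
    {"travel": [26, 12, 0], "delta_rot": [0, 0, 0], "fingers": -1},
    {"travel": [52, 25, 0], "delta_rot": [0, 0, 0], "fingers": -1},
    {"travel": [52, 25, 0], "delta_rot": [0, 0, 0], "fingers": -1},
    {"travel": [26, 12, 0], "delta_rot": [0, 0, 0], "fingers": -1},
    {"travel": [0, 0, 0], "delta_rot": [0, 0, 0], "fingers": -1},
    {"travel": [0, 0, 0], "delta_rot": [0, 0, 0], "fingers": -1}
  ]
}}

```text
clock: 3.82
eef_pos: [490.3, -162.5, 256.6]
eef_rot: [-3.141, 0.0, 1.57]
wrist_force: [0.1, -0.2, -0.0]
finger_gap: 94.0
```

```bash
python3 w.py cT cL cM
```

```text
t 3.83 pos [ 490.3 -162.5  256.6] rot [-3.141  0.     1.57 ] F [ 0.1 -0.2 -0. ] gap 94.0
cT n 429 sectors 32 fit [ 489.5 -161.1   20.9] enc 489.4 -161.2 21.2 expR 20.5 z 65.2
cL n 614 sectors 19 fit [494.1  11.5  34.2] enc 493.9 10.3 34.4 expR 34 z 101.4
cM n 206 sectors 18 fit [ 417.7 -315.7   29.4] enc 417.6 -300.6 25.3 expR 29.5 z 89.0
```

Emit:
{"method": "send_rows", "body": {
  "plan": [
    {"travel": [36, 0, 0], "delta_rot": [0, 0, 0], "fingers": -1},
    {"travel": [52, 3, 0], "delta_rot": [0, 0, 0], "fingers": -1},
    {"travel": [52, 3, 0], "delta_rot": [0, 0, 0], "fingers": -1},
    {"travel": [36, 0, 0], "delta_rot": [0, 0, 0], "fingers": -1},
    {"travel": [0, 0, 0], "delta_rot": [0, 0, 0], "fingers": -1},
    {"travel": [0, 0, 0], "delta_rot": [0, 0, 0], "fingers": -1}
  ]
}}

```text
clock: 4.62
eef_pos: [496.9, 13.5, 256.6]
eef_rot: [3.142, 0.0, 1.57]
wrist_force: [-0.3, -0.6, 0.5]
finger_gap: 93.8
```

```bash
python3 w.py cL cS cT
```

```text
t 4.62 pos [496.9  13.5 256.6] rot [3.142 0.    1.57 ] F [-0.3 -0.6  0.5] gap 93.8
cL n 900 sectors 32 fit [493.5  12.5  34.6] enc 493.5 12.4 34.8 expR 34 z 101.1
cS n 728 sectors 32 fit [476.1 153.6  25.3] enc 476.2 153.6 25.7 expR 25 z 77.2
cT few 0
```

Emit:
{"method": "send_rows", "body": {
  "plan": [
    {"travel": [24, 0, 0], "delta_rot": [0, 0, 0], "fingers": -1},
    {"travel": [46, -8, 0], "delta_rot": [0, 0, 0], "fingers": -1},
    {"travel": [46, -8, 0], "delta_rot": [0, 0, 0], "fingers": -1},
    {"travel": [24, 0, 0], "delta_rot": [0, 0, 0], "fingers": -1},
    {"travel": [0, 0, 0], "delta_rot": [0, 0, 0], "fingers": -1},
    {"travel": [0, 0, 0], "delta_rot": [0, 0, 0], "fingers": -1}
  ]
}}

```text
clock: 5.42
eef_pos: [481.1, 153.5, 256.6]
eef_rot: [-3.141, 0.0, 1.57]
wrist_force: [0.1, -0.7, -0.6]
finger_gap: 93.9
```

```bash
python3 w.py cS cL lT
```

```text
t 5.42 pos [481.1 153.5 256.6] rot [-3.141  0.     1.57 ] F [ 0.1 -0.7 -0.6] gap 93.9
cS n 569 sectors 32 fit [475.4 154.3  25.5] enc 475.5 154.2 25.8 expR 25 z 77.1
cL n 318 sectors 18 fit [493.4  13.3  34.1] enc 493.6 22.8 32.7 expR 34 z 101.0
lT n 1701 sectors 32 fit [407.1 307.   20.3] enc 407.2 308.1 21.5 expR 21.5 z 127.5
```

Emit:
{"method": "send_rows", "body": {
  "plan": [
    {"travel": [26, -10, -12], "delta_rot": [0, 0, 0], "fingers": -1},
    {"travel": [52, -25, -12], "delta_rot": [0, 0, 0], "fingers": -1},
    {"travel": [52, -25, -12], "delta_rot": [0, 0, 0], "fingers": -1},
    {"travel": [26, -10, -12], "delta_rot": [0, 0, 0], "fingers": -1},
    {"travel": [0, 0, 0], "delta_rot": [0, 0, 0], "fingers": -1},
    {"travel": [0, 0, 0], "delta_rot": [0, 0, 0], "fingers": -1}
  ]
}}

```text
clock: 6.22
eef_pos: [411.4, 309.6, 304.2]
eef_rot: [-3.141, 0.001, 1.57]
wrist_force: [-0.2, -0.5, -0.2]
finger_gap: 94.1
```

```bash
python3 w.py w2.png lT lS lM lL cS
```

```text
t 6.22 pos [411.4 309.6 304.2] rot [-3.141e+00  1.000e-03  1.570e+00] F [-0.2 -0.5 -0.2] gap 94.1
lT n 1075 sectors 32 fit [406.2 309.6  21. ] enc 406.2 309.5 21.3 expR 21.5 z 127.3
lS n 326 sectors 22 fit [406.1 310.7  25.4] enc 405.9 310.6 25.8 expR 26 z 95.1
lM n 307 sectors 21 fit [407.2 311.1  29.9] enc 407.1 311.0 30.3 expR 30.5 z 63.0
lL n 277 sectors 21 fit [406.2 311.2  34.5] enc 406.2 311.1 34.8 expR 35 z 31.1
cS n 301 sectors 28 fit [475.2 155.   25. ] enc 475.5 154.1 25.9 expR 25 z 76.8
```

View pics/w2.png

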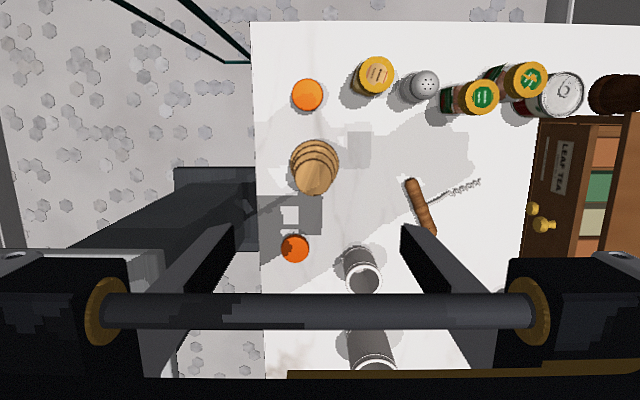

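Emit:
{"method": "send_rows", "body": {
  "plan": [
    {"travel": [0, -4.4, 30], "delta_rot": [0, 0, 0], "fingers": -1},
    {"travel": [0, 0, 50], "delta_rot": [0, 0, 0], "fingers": -1},
    {"travel": [0, 0, 45], "delta_rot": [0, 0, 0], "fingers": -1},
    {"travel": [0, 0, 30], "delta_rot": [0, 0, 0], "fingers": -1},
    {"travel": [0, 0, 13], "delta_rot": [0, 0, 0], "fingers": -1},
    {"travel": [0, 0, 5], "delta_rot": [0, 0, 0], "fingers": -0.3},
    {"travel": [0, 0, 0], "delta_rot": [0, 0, 0], "fingers": -0.1},
    {"travel": [0, 0, 0], "delta_rot": [0, 0, 0], "fingers": 0},
    {"travel": [0, 0, 0], "delta_rot": [0, 0, 0], "fingers": 0.05},
    {"travel": [0, 0, 0], "delta_rot": [0, 0, 0], "fingers": 1},
    {"travel": [0, 0, 0], "delta_rot": [0, 0, 0], "fingers": 1},
    {"travel": [0, 0, 0], "delta_rot": [0, 0, 0], "fingers": 1},
    {"travel": [0, 0, 0], "delta_rot": [0, 0, 0], "fingers": 1}
  ],
  "grip_force": 20
}}

```text
clock: 7.9
eef_pos: [406.4, 310.8, 131.7]
eef_rot: [-3.142, 0.0, 1.571]
wrist_force: [0.7, -0.4, 0.1]
finger_gap: 17.4
```

Run:
```python
from h import *
print(manip.read_state()["finger_gap"])
c=camera("wrist"); save(c,"w3.png"); c=camera("top"); save(c,"t3.png",(150,150,310,250),5)
W=cloud(c)
m=(np.hypot(W[...,0]-408,W[...,1]-310)<60)
print(np.sort(W[m][:,2])[::40].round())
```

```text
17.434659055037653
[ -5.  -2.  -1.  -1.  -0.   0.   1.   1.   1.   2.   2.   2.   3.   4.
   4.   6.  30.  33.  36.  63.  65.  88.  96. 100. 127. 129. 131. 161.
 264. 268. 273. 288. 293. 373. 397. 416. 426. 430. 434. 437. 439. 441.
 442. 444. 445. 446. 447. 448. 448. 449. 450. 451. 451. 452. 452. 453.
 453. 454. 454. 455. 455. 455. 456. 456. 457. 457. 457. 457. 458. 458.
 458. 458. 459. 459. 459. 459. 460. 461. 462. 463. 465. 467. 468. 470.
 472. 475. 477.]
```

View pics/w3.png

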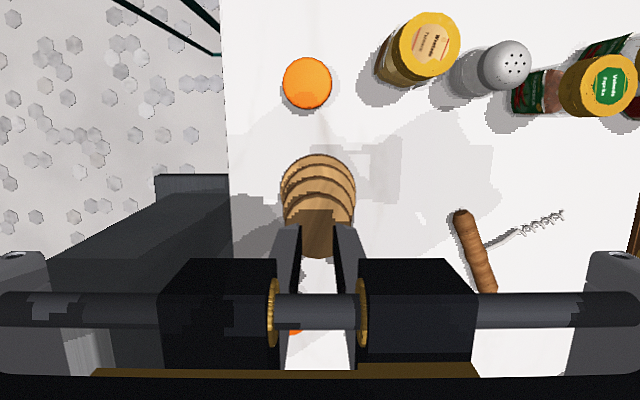

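Run:
```python
from h import *
c=camera("wrist"); M=np.array(c["tool_from_camera"]); print(M.round(3))
W=cloud(c,M)
for u,v in [(290,235),(292,250),(345,232),(345,250),(320,220),(320,250),(317,165),(320,280)]: print((u,v),W[v,u].round(1))
m=(abs(W[...,1])<40)&(W[...,2]<40)&(W[...,2]>-60)
i=np.argsort(-W[m][:,2])[:400:40]; print(W[m][i].round(1))
print({k:c[k] for k in("cx","cy","k1","fov_y")})
```

```text
[[-1.00000e-03  9.73000e-01  2.33000e-01  6.73960e+01]
 [ 1.00000e+00  1.00000e-03 -0.00000e+00 -1.84000e-01]
 [-0.00000e+00  2.33000e-01 -9.73000e-01 -1.97587e+02]
 [ 0.00000e+00  0.00000e+00  0.00000e+00  1.00000e+00]]
(290, 235) [  9.6 -13.7 -38.4]
(292, 250) [  9.6 -11.3 -58. ]
(345, 232) [ 10.   14.2 -35.1]
(345, 250) [  9.4  12.4 -57.5]
(320, 220) [4.  1.8 4.5]
(320, 250) [-16.1   1.8   4.2]
(317, 165) [29.7 -0.1 69.1]
(320, 280) [-104.     3.1  132.7]
[[10.4 23.2 39.9]
 [18.8 15.7 38.8]
 [23.3  9.2 38.1]
 [21.9 -0.1 37.8]
 [14.7 20.  37.5]
 [-4.8 24.  37.3]
 [21.3  9.9 37.2]
 [15.5  4.9 37. ]
 [21.4 -5.8 36.9]
 [20.7 -5.1 36.8]]
{'cx': 316.93846774490066, 'cy': 196.82619036285442, 'k1': -0.028982410311779117, 'fov_y': 61.62715861086198}
```

View pics/t3.png

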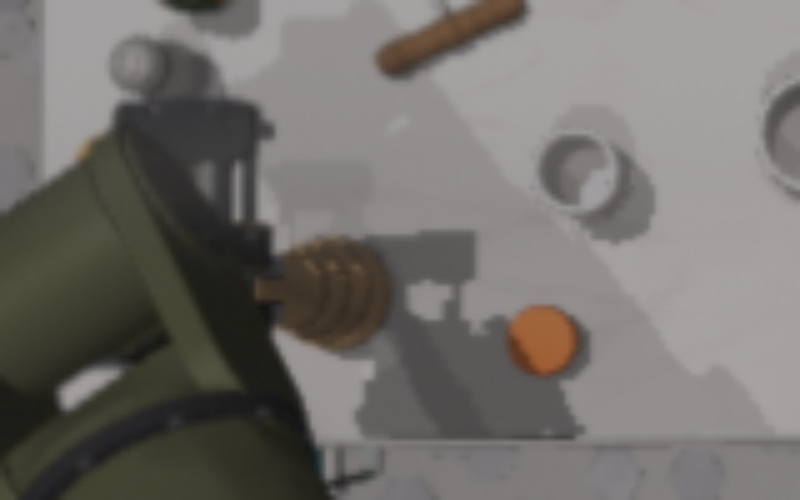

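Emit:
{"method": "send_rows", "body": {
  "plan": [
    {"travel": [0, 0, 0], "delta_rot": [0, 0, 0], "fingers": -0.6},
    {"travel": [0, 0, 0], "delta_rot": [0, 0, 0], "fingers": -0.6},
    {"travel": [0, 0, 0], "delta_rot": [0, 0, 0], "fingers": -0.6},
    {"travel": [0, 0, 0], "delta_rot": [0, 0, 0], "fingers": -0.6},
    {"travel": [0, 0, 0], "delta_rot": [0, 0, 0], "fingers": -0.6}
  ]
}}

```text
clock: 8.72
eef_pos: [406.4, 310.8, 131.6]
eef_rot: [-3.142, 0.0, 1.571]
wrist_force: [0.3, -0.2, 0.1]
finger_gap: 48.4
```

Run:
```python
from h import *
c=camera("wrist"); save(c,"w4.png",(180,150,460,300),2.5);W=cloud(c,c["tool_from_camera"])
s=manip.read_state();print(s["finger_gap"],s["eef_pos"])
m=(W[...,2]<-5)&(W[...,2]>-70)&(abs(W[...,1])<80)
v,u=np.nonzero(m)
for r in range(v.min(),v.min()+16,2):
    k=m[r]; print(r,[(uu,*W[r,uu].round(0).astype(int)) for uu in np.nonzero(k)[0][::6]])
```

```text
52.80657374750782 [406.4108002  310.7736935  131.66270287]
223 [(np.int64(266), np.int64(9), np.int64(-29), np.int64(-19)), (np.int64(364), np.int64(10), np.int64(26), np.int64(-20))]
225 [(np.int64(259), np.int64(10), np.int64(-32), np.int64(-24)), (np.int64(266), np.int64(10), np.int64(-28), np.int64(-22)), (np.int64(272), np.int64(8), np.int64(-25), np.int64(-18)), (np.int64(364), np.int64(10), np.int64(25), np.int64(-24)), (np.int64(370), np.int64(10), np.int64(29), np.int64(-24))]
227 [(np.int64(252), np.int64(10), np.int64(-35), np.int64(-26)), (np.int64(258), np.int64(10), np.int64(-32), np.int64(-26)), (np.int64(264), np.int64(10), np.int64(-29), np.int64(-27)), (np.int64(270), np.int64(8), np.int64(-26), np.int64(-22)), (np.int64(362), np.int64(8), np.int64(25), np.int64(-22)), (np.int64(368), np.int64(10), np.int64(27), np.int64(-26)), (np.int64(374), np.int64(10), np.int64(30), np.int64(-27)), (np.int64(380), np.int64(10), np.int64(34), np.int64(-27))]
229 [(np.int64(250), np.int64(10), np.int64(-36), np.int64(-29)), (np.int64(256), np.int64(10), np.int64(-32), np.int64(-2
[... 2035 characters left out ...]
0), np.int64(31), np.int64(-39)), (np.int64(386), np.int64(10), np.int64(34), np.int64(-39))]
237 [(np.int64(245), np.int64(10), np.int64(-36), np.int64(-42)), (np.int64(251), np.int64(10), np.int64(-33), np.int64(-41)), (np.int64(257), np.int64(10), np.int64(-30), np.int64(-42)), (np.int64(263), np.int64(10), np.int64(-27), np.int64(-42)), (np.int64(269), np.int64(7), np.int64(-25), np.int64(-35)), (np.int64(361), np.int64(3), np.int64(24), np.int64(-25)), (np.int64(367), np.int64(9), np.int64(25), np.int64(-39)), (np.int64(373), np.int64(10), np.int64(27), np.int64(-42)), (np.int64(380), np.int64(10), np.int64(31), np.int64(-42)), (np.int64(386), np.int64(10), np.int64(34), np.int64(-42))]
```

View pics/w4.png

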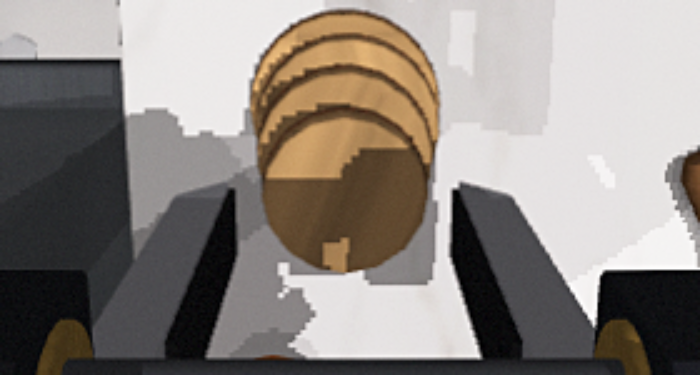

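Emit:
{"method": "send_rows", "body": {
  "plan": [
    {"travel": [0, 0, 0], "delta_rot": [0, 0, 0], "fingers": -0.4},
    {"travel": [0, 0, 4], "delta_rot": [0, 0, 0], "fingers": -0.4},
    {"travel": [0, 0, 10], "delta_rot": [0, 0, 0], "fingers": -0.4},
    {"travel": [0, 0, 12], "delta_rot": [0, 0, 0], "fingers": -0.4},
    {"travel": [0, 0, 7], "delta_rot": [0, 0, 0], "fingers": -0.4},
    {"travel": [0, 0, 3], "delta_rot": [0, 0, 0], "fingers": -0.2},
    {"travel": [0, 0, 0], "delta_rot": [0, 0, 0], "fingers": 0},
    {"travel": [0, 0, 0], "delta_rot": [0, 0, 0], "fingers": 0.2},
    {"travel": [0, 0, 0], "delta_rot": [0, 0, 0], "fingers": 1},
    {"travel": [0, 0, 0], "delta_rot": [0, 0, 0], "fingers": 1},
    {"travel": [0, 0, 0], "delta_rot": [0, 0, 0], "fingers": 1}
  ]
}}

```text
clock: 10.15
eef_pos: [406.5, 310.9, 95.9]
eef_rot: [3.141, -0.0, 1.571]
wrist_force: [-0.7, 0.1, 2.9]
finger_gap: 42.4
```

Emit:
{"method": "send_rows", "body": {
  "plan": [
    {"travel": [0, 0, -10], "delta_rot": [0, 0, 0], "fingers": 1},
    {"travel": [0, 0, -22], "delta_rot": [0, 0, 0], "fingers": 1},
    {"travel": [0, 0, -22], "delta_rot": [0, 0, 0], "fingers": 1},
    {"travel": [-25, 4.4, -5], "delta_rot": [0, 0, 0], "fingers": 1},
    {"travel": [-50, 8.8, 0], "delta_rot": [0, 0, 0], "fingers": 1},
    {"travel": [-50, 8.8, 0], "delta_rot": [0, 0, 0], "fingers": 1},
    {"travel": [-50, 8.8, 0], "delta_rot": [0, 0, 0], "fingers": 1},
    {"travel": [-50, 8.8, 0], "delta_rot": [0, 0, 0], "fingers": 1},
    {"travel": [-50, 8.8, 0], "delta_rot": [0, 0, 0], "fingers": 1},
    {"travel": [-50, 8.8, 0], "delta_rot": [0, 0, 0], "fingers": 1},
    {"travel": [-50, 8.8, 0], "delta_rot": [0, 0, 0], "fingers": 1},
    {"travel": [-50, 8.8, 0], "delta_rot": [0, 0, 0], "fingers": 1},
    {"travel": [-30, 5.6, 0], "delta_rot": [0, 0, 0], "fingers": 1},
    {"travel": [-15.7, 2.8, 10], "delta_rot": [0, 0, 0], "fingers": 1},
    {"travel": [0, 0, 10], "delta_rot": [0, 0, 0], "fingers": 1},
    {"travel": [0, 0, 0], "delta_rot": [0, 0, 0], "fingers": 1},
    {"travel": [0, 0, 0], "delta_rot": [0, 0, 0], "fingers": 1}
  ]
}}

```text
clock: 12.28
eef_pos: [489.8, -159.0, 134.8]
eef_rot: [3.141, -0.0, 1.572]
wrist_force: [-0.3, 0.1, 0.2]
finger_gap: 42.0
```

```bash
python3 w.py w5.png cT cL lS
```

```text
t 12.28 pos [ 489.8 -159.   134.8] rot [ 3.141 -0.     1.572] F [-0.3  0.1  0.2] gap 42.0
cT n 549 sectors 22 fit [ 489.6 -161.    21. ] enc 489.6 -160.9 21.2 expR 20.5 z 65.2
cL n 200 sectors 18 fit [494.1  10.8  33.4] enc 494.2 -19.6 14.2 expR 34 z 101.0
lS few 0
```

View pics/w5.png

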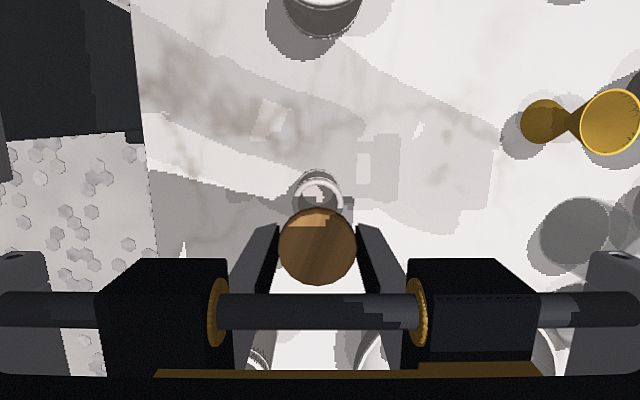

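```bash
cat > held.py <<'E'
from w import *
# held lid vs canister: held.py lT cT
l,cn=sys.argv[1:3]; W=wrist(); s=manip.read_state()["eef_pos"]
fit(W,s[0],s[1],s[2]+32,A[l][3],"held "+l); fit(W,*A[cn],cn)
m=(np.hypot(W[...,0]-s[0],W[...,1]-s[1])<A[l][3]-4)&(abs(W[...,2]-s[2]-32)<10); p=W[m]
k=np.linalg.lstsq(np.c_[p[:,:2]-s[:2],np.ones(len(p))],p[:,2],rcond=None)[0]; print("tilt",k[:2].round(3),"topz",k[2].round(1))
E
python3 held.py lT cT
```

```text
t 12.32 pos [ 489.8 -159.2  135. ] rot [3.141 0.    1.572] F [-0.5  0.4 -0.1] gap 42.3
held lT n 5006 sectors 32 fit [ 489.4 -160.7   21.3] enc 489.9 -152.0 29.9 expR 21.5 z 166.5
cT n 554 sectors 22 fit [ 489.7 -161.1   21. ] enc 489.8 -161.1 21.2 expR 20.5 z 65.1
tilt [ 0.005 -0.003] topz 166.6
```

Emit:
{"method": "send_rows", "body": {
  "plan": [
    {"travel": [0, 0, 20], "delta_rot": [0, 0, 0], "fingers": 1},
    {"travel": [0, 0, 25], "delta_rot": [0, 0, 0], "fingers": 1},
    {"travel": [0, 0, 18], "delta_rot": [0, 0, 0], "fingers": 1},
    {"travel": [0, 0, 10], "delta_rot": [0, 0, 0], "fingers": 1},
    {"travel": [0, 0, 6], "delta_rot": [0, 0, 0], "fingers": 1},
    {"travel": [0, 0, 4], "delta_rot": [0, 0, 0], "fingers": 1},
    {"travel": [0, 0, 1], "delta_rot": [0, 0, 0], "fingers": 1},
    {"travel": [0, 0, 0], "delta_rot": [0, 0, 0], "fingers": 1}
  ]
}}

```text
clock: 13.38
eef_pos: [489.8, -159.9, 50.9]
eef_rot: [3.141, 0.0, 1.571]
wrist_force: [1.0, 0.4, 0.9]
finger_gap: 42.4
```

Emit:
{"method": "send_rows", "body": {
  "plan": [
    {"travel": [0, 0, 0.8], "delta_rot": [0, 0, 0], "fingers": 1},
    {"travel": [0, 0, 0], "delta_rot": [0, 0, 0], "fingers": 1},
    {"travel": [0, 0, 0], "delta_rot": [0, 0, 0], "fingers": 0.05},
    {"travel": [0, 0, 0], "delta_rot": [0, 0, 0], "fingers": -0.05},
    {"travel": [0, 0, 0], "delta_rot": [0, 0, 0], "fingers": -0.3},
    {"travel": [0, 0, 0], "delta_rot": [0, 0, 0], "fingers": -0.3},
    {"travel": [0, 0, 0], "delta_rot": [0, 0, 0], "fingers": -0.3},
    {"travel": [0, 0, -5], "delta_rot": [0, 0, 0], "fingers": -0.3},
    {"travel": [0, 0, -20], "delta_rot": [0, 0, 0], "fingers": -0.4},
    {"travel": [0, 0, -40], "delta_rot": [0, 0, 0], "fingers": -0.5},
    {"travel": [0, 0, -40], "delta_rot": [0, 0, 0], "fingers": -0.5},
    {"travel": [0, 0, 0], "delta_rot": [0, 0, 0], "fingers": -0.5}
  ]
}}

```text
clock: 14.88
eef_pos: [490.9, -160.4, 157.9]
eef_rot: [3.137, 0.002, 1.571]
wrist_force: [-0.3, -0.6, -0.1]
finger_gap: 70.9
```

Run:
```python
from w import *
W=wrist("w6.png"); fit(W,489.6,-161,82,21.5,"lT placed"); fit(W,489.6,-161,66,20.5,"rim66?")
```

```text
t 14.88 pos [ 490.9 -160.4  157.9] rot [3.137e+00 2.000e-03 1.571e+00] F [-0.3 -0.6 -0.1] gap 70.9
lT placed n 1908 sectors 32 fit [ 489.3 -161.3   21.1] enc 489.4 -161.4 21.4 expR 21.5 z 81.3
rim66? n 56 sectors 16 fit [ 489.4 -161.7   21.4] enc 491.8 -149.4 17.4 expR 20.5 z 64.6
```

Emit:
{"method": "send_rows", "body": {
  "plan": [
    {"travel": [25, -4.4, 0], "delta_rot": [0, 0, 0], "fingers": -0.6},
    {"travel": [50, -8.8, 0], "delta_rot": [0, 0, 0], "fingers": -0.6},
    {"travel": [50, -8.8, 0], "delta_rot": [0, 0, 0], "fingers": -0.6},
    {"travel": [50, -8.8, 0], "delta_rot": [0, 0, 0], "fingers": -0.6},
    {"travel": [50, -8.8, 0], "delta_rot": [0, 0, 0], "fingers": -0.6},
    {"travel": [50, -8.8, 0], "delta_rot": [0, 0, 0], "fingers": -0.6},
    {"travel": [50, -8.8, 0], "delta_rot": [0, 0, 0], "fingers": -0.6},
    {"travel": [50, -8.8, 0], "delta_rot": [0, 0, 0], "fingers": -0.6},
    {"travel": [50, -8.8, 0], "delta_rot": [0, 0, 0], "fingers": -0.6},
    {"travel": [30, -5.6, 0], "delta_rot": [0, 0, 0], "fingers": -0.6},
    {"travel": [15, -2.8, 0], "delta_rot": [0, 0, 0], "fingers": -0.6},
    {"travel": [0, 0, 0], "delta_rot": [0, 0, 0], "fingers": -0.6},
    {"travel": [0, 0, 0], "delta_rot": [0, 0, 0], "fingers": -0.6}
  ]
}}

```text
clock: 16.55
eef_pos: [406.6, 309.1, 154.6]
eef_rot: [-3.141, 0.0, 1.57]
wrist_force: [0.2, 0.3, 0.7]
finger_gap: 75.1
```

```bash
python3 w.py lS lM lL
```

```text
t 16.55 pos [406.6 309.1 154.6] rot [-3.141  0.     1.57 ] F [0.2 0.3 0.7] gap 75.1
lS n 3157 sectors 32 fit [406.3 310.6  25.5] enc 406.3 310.5 25.8 expR 26 z 95.3
lM n 721 sectors 19 fit [407.2 310.8  30.1] enc 407.3 311.1 30.2 expR 30.5 z 63.0
lL n 601 sectors 20 fit [406.4 310.9  34.6] enc 406.3 311.1 34.8 expR 35 z 31.1
```

Emit:
{"method": "send_rows", "body": {
  "plan": [
    {"travel": [1.5, 0, 20], "delta_rot": [0, 0, 0], "fingers": -0.6},
    {"travel": [0, 0, 30], "delta_rot": [0, 0, 0], "fingers": -0.6},
    {"travel": [0, 0, 22], "delta_rot": [0, 0, 0], "fingers": -0.6},
    {"travel": [0, 0, 13], "delta_rot": [0, 0, 0], "fingers": -0.5},
    {"travel": [0, 0, 5], "delta_rot": [0, 0, 0], "fingers": -0.4},
    {"travel": [0, 0, 1], "delta_rot": [0, 0, 0], "fingers": -0.3},
    {"travel": [0, 0, 0], "delta_rot": [0, 0, 0], "fingers": -0.2},
    {"travel": [0, 0, 0], "delta_rot": [0, 0, 0], "fingers": 0},
    {"travel": [0, 0, 0], "delta_rot": [0, 0, 0], "fingers": 1},
    {"travel": [0, 0, 0], "delta_rot": [0, 0, 0], "fingers": 1},
    {"travel": [0, 0, 0], "delta_rot": [0, 0, 0], "fingers": 1}
  ]
}}

```text
clock: 17.98
eef_pos: [406.6, 311.8, 64.3]
eef_rot: [3.141, -0.001, 1.571]
wrist_force: [-0.0, 0.3, 5.9]
finger_gap: 51.5
```

Emit:
{"method": "send_rows", "body": {
  "plan": [
    {"travel": [0, 0, -8], "delta_rot": [0, 0, 0], "fingers": 1},
    {"travel": [0, 0, -22], "delta_rot": [0, 0, 0], "fingers": 1},
    {"travel": [0, 0, -30], "delta_rot": [0, 0, 0], "fingers": 1},
    {"travel": [-20, 9, -10], "delta_rot": [0, 0, 0], "fingers": 1},
    {"travel": [-45, 20, 0], "delta_rot": [0, 0, 0], "fingers": 1},
    {"travel": [-45, 20, 0], "delta_rot": [0, 0, 0], "fingers": 1},
    {"travel": [-30, 13, 0], "delta_rot": [0, 0, 0], "fingers": 1},
    {"travel": [-16.3, 7.1, 0], "delta_rot": [0, 0, 0], "fingers": 1},
    {"travel": [0, 0, 0], "delta_rot": [0, 0, 0], "fingers": 1},
    {"travel": [0, 0, 0], "delta_rot": [0, 0, 0], "fingers": 1},
    {"travel": [0, 0, 0], "delta_rot": [0, 0, 0], "fingers": 1}
  ]
}}

```text
clock: 19.35
eef_pos: [475.2, 156.2, 133.9]
eef_rot: [-3.142, -0.0, 1.572]
wrist_force: [-0.4, 0.5, -1.2]
finger_gap: 51.2
```

```bash
python3 held.py lS cS
```

```text
t 19.35 pos [475.2 156.2 133.9] rot [-3.142 -0.     1.572] F [-0.4  0.5 -1.2] gap 51.2
held lS n 7101 sectors 32 fit [474.8 154.9  25.6] enc 475.3 163.4 34.5 expR 26 z 164.9
cS n 602 sectors 18 fit [475.7 154.2  25.5] enc 475.9 155.7 25.6 expR 25 z 77.2
tilt [ 0.001 -0.001] topz 165.0
```

Emit:
{"method": "send_rows", "body": {
  "plan": [
    {"travel": [-0.6, 0.7, 12], "delta_rot": [0, 0, 0], "fingers": 1},
    {"travel": [0, 0, 20], "delta_rot": [0, 0, 0], "fingers": 1},
    {"travel": [0, 0, 18], "delta_rot": [0, 0, 0], "fingers": 1},
    {"travel": [0, 0, 10], "delta_rot": [0, 0, 0], "fingers": 1},
    {"travel": [0, 0, 6], "delta_rot": [0, 0, 0], "fingers": 1},
    {"travel": [0, 0, 4], "delta_rot": [0, 0, 0], "fingers": 1},
    {"travel": [0, 0, 1], "delta_rot": [0, 0, 0], "fingers": 1},
    {"travel": [0, 0, 0], "delta_rot": [0, 0, 0], "fingers": 1}
  ]
}}

```text
clock: 20.4
eef_pos: [476.4, 154.7, 63.1]
eef_rot: [3.141, -0.0, 1.571]
wrist_force: [0.2, -0.2, -0.7]
finger_gap: 51.3
```

Emit:
{"method": "send_rows", "body": {
  "plan": [
    {"travel": [0, 0, 0.9], "delta_rot": [0, 0, 0], "fingers": 1},
    {"travel": [0, 0, 0], "delta_rot": [0, 0, 0], "fingers": 1},
    {"travel": [0, 0, 0], "delta_rot": [0, 0, 0], "fingers": -0.15},
    {"travel": [0, 0, 0], "delta_rot": [0, 0, 0], "fingers": -0.25},
    {"travel": [0, 0, 0], "delta_rot": [0, 0, 0], "fingers": -0.5},
    {"travel": [0, 0, 0], "delta_rot": [0, 0, 0], "fingers": -0.5},
    {"travel": [0, 0, 0], "delta_rot": [0, 0, 0], "fingers": -0.5},
    {"travel": [0, 0, -5], "delta_rot": [0, 0, 0], "fingers": -0.5},
    {"travel": [0, 0, -20], "delta_rot": [0, 0, 0], "fingers": -0.7},
    {"travel": [0, 0, -40], "delta_rot": [0, 0, 0], "fingers": -0.7},
    {"travel": [0, 0, -15], "delta_rot": [0, 0, 0], "fingers": -0.7},
    {"travel": [0, 0, 0], "delta_rot": [0, 0, 0], "fingers": -0.7},
    {"travel": [0, 0, 0], "delta_rot": [0, 0, 0], "fingers": -0.7}
  ]
}}

```text
clock: 22.02
eef_pos: [475.7, 154.6, 140.6]
eef_rot: [-3.14, 0.0, 1.571]
wrist_force: [1.0, -0.5, -1.1]
finger_gap: 79.7
```

Run:
```python
from w import *
W=wrist(); fit(W,475.5,154.5,94,26,"lS placed")
for k in("lM","lL"): fit(W,*A[k],k)
```

```text
t 22.02 pos [475.7 154.6 140.6] rot [-3.14   0.     1.571] F [ 1.  -0.5 -1.1] gap 79.7
lS placed n 3418 sectors 32 fit [475.9 153.6  25.5] enc 475.9 153.4 25.8 expR 26 z 93.3
lM n 2516 sectors 32 fit [406.6 291.3  17.4] enc 408.1 304.9 29.9 expR 30.5 z 63.4
lL n 1027 sectors 17 fit [407.2 310.3  34.6] enc 408.8 306.1 34.3 expR 35 z 31.3
```

Emit:
{"method": "send_rows", "body": {
  "plan": [
    {"travel": [25, -11, 0], "delta_rot": [0, 0, 0], "fingers": -0.7},
    {"travel": [50, -22, 0], "delta_rot": [0, 0, 0], "fingers": -0.7},
    {"travel": [45, -20, 0], "delta_rot": [0, 0, 0], "fingers": -0.7},
    {"travel": [25, -11, 0], "delta_rot": [0, 0, 0], "fingers": -0.7},
    {"travel": [12, -4.5, 0], "delta_rot": [0, 0, 0], "fingers": -0.7},
    {"travel": [0, 0, 0], "delta_rot": [0, 0, 0], "fingers": -0.7},
    {"travel": [0, 0, 0], "delta_rot": [0, 0, 0], "fingers": -0.7}
  ]
}}

```text
clock: 22.95
eef_pos: [408.1, 310.8, 141.7]
eef_rot: [-3.141, 0.0, 1.57]
wrist_force: [-0.1, 0.0, -0.8]
finger_gap: 80.0
```

```bash
python3 w.py lM lL
```

```text
t 22.95 pos [408.1 310.8 141.7] rot [-3.141  0.     1.57 ] F [-0.1  0.  -0.8] gap 80.0
lM n 3813 sectors 32 fit [407.3 310.9  30.1] enc 407.3 310.7 30.4 expR 30.5 z 63.3
lL n 650 sectors 19 fit [406.4 310.8  34.7] enc 406.4 310.8 34.8 expR 35 z 31.0
```

Emit:
{"method": "send_rows", "body": {
  "plan": [
    {"travel": [1, -0.4, 20], "delta_rot": [0, 0, 0], "fingers": -0.7},
    {"travel": [0, 0, 35], "delta_rot": [0, 0, 0], "fingers": -0.7},
    {"travel": [0, 0, 28], "delta_rot": [0, 0, 0], "fingers": -0.7},
    {"travel": [0, 0, 16], "delta_rot": [0, 0, 0], "fingers": -0.6},
    {"travel": [0, 0, 8], "delta_rot": [0, 0, 0], "fingers": -0.5},
    {"travel": [0, 0, 2.5], "delta_rot": [0, 0, 0], "fingers": -0.45},
    {"travel": [0, 0, 0], "delta_rot": [0, 0, 0], "fingers": -0.4},
    {"travel": [0, 0, 0], "delta_rot": [0, 0, 0], "fingers": -0.3},
    {"travel": [0, 0, 0], "delta_rot": [0, 0, 0], "fingers": 1},
    {"travel": [0, 0, 0], "delta_rot": [0, 0, 0], "fingers": 1},
    {"travel": [0, 0, 0], "delta_rot": [0, 0, 0], "fingers": 1}
  ]
}}

```text
clock: 24.38
eef_pos: [407.6, 312.9, 33.0]
eef_rot: [3.141, -0.001, 1.571]
wrist_force: [-0.4, -0.3, 5.8]
finger_gap: 60.7
```

Emit:
{"method": "send_rows", "body": {
  "plan": [
    {"travel": [0, 0, -10], "delta_rot": [0, 0, 0], "fingers": 1},
    {"travel": [0, 0, -30], "delta_rot": [0, 0, 0], "fingers": 1},
    {"travel": [0, 0, -40], "delta_rot": [0, 0, 0], "fingers": 1},
    {"travel": [0, 0, -27], "delta_rot": [0, 0, 0], "fingers": 1},
    {"travel": [-25, 0.8, -3], "delta_rot": [0, 0, 0], "fingers": 1},
    {"travel": [-50, 0.7, 0], "delta_rot": [0, 0, 0], "fingers": 1},
    {"travel": [-50, 0.7, 0], "delta_rot": [0, 0, 0], "fingers": 1},
    {"travel": [-50, 0.7, 0], "delta_rot": [0, 0, 0], "fingers": 1},
    {"travel": [-50, 0.7, 0], "delta_rot": [0, 0, 0], "fingers": 1},
    {"travel": [-50, 0.7, 0], "delta_rot": [0, 0, 0], "fingers": 1},
    {"travel": [-50, 0.7, 0], "delta_rot": [0, 0, 0], "fingers": 1},
    {"travel": [-50, 0.7, 0], "delta_rot": [0, 0, 0], "fingers": 1},
    {"travel": [-50, 0.7, 0], "delta_rot": [0, 0, 0], "fingers": 1},
    {"travel": [-50, 0.7, 0], "delta_rot": [0, 0, 0], "fingers": 1},
    {"travel": [-50, 0.7, 0], "delta_rot": [0, 0, 0], "fingers": 1},
    {"travel": [-50, 0.7, 0], "delta_rot": [0, 0, 0], "fingers": 1},
    {"travel": [-35, 0.7, 0], "delta_rot": [0, 0, 0], "fingers": 1},
    {"travel": [-17.4, 0, 0], "delta_rot": [0, 0, 0], "fingers": 1},
    {"travel": [0, 0, 0], "delta_rot": [0, 0, 0], "fingers": 1},
    {"travel": [0, 0, 0], "delta_rot": [0, 0, 0], "fingers": 1}
  ]
}}

```text
clock: 26.88
eef_pos: [416.7, -313.6, 142.6]
eef_rot: [-3.142, -0.0, 1.572]
wrist_force: [-0.2, -0.3, -0.8]
finger_gap: 60.5
```

```bash
python3 held.py lM cM
```

```text
t 26.88 pos [ 416.7 -313.6  142.6] rot [-3.142 -0.     1.572] F [-0.2 -0.3 -0.8] gap 60.5
held lM n 9308 sectors 32 fit [ 416.3 -315.2   29.9] enc 416.8 -305.3 39.3 expR 30.5 z 172.9
cM n 650 sectors 18 fit [ 416.6 -316.5   30. ] enc 416.6 -311.6 29.6 expR 29.5 z 89.2
tilt [-0.002 -0.001] topz 173.0
```

Emit:
{"method": "send_rows", "body": {
  "plan": [
    {"travel": [-0.5, 0.2, 10], "delta_rot": [0, 0, 0], "fingers": 1},
    {"travel": [0, 0, 20], "delta_rot": [0, 0, 0], "fingers": 1},
    {"travel": [0, 0, 17], "delta_rot": [0, 0, 0], "fingers": 1},
    {"travel": [0, 0, 9], "delta_rot": [0, 0, 0], "fingers": 1},
    {"travel": [0, 0, 6], "delta_rot": [0, 0, 0], "fingers": 1},
    {"travel": [0, 0, 4], "delta_rot": [0, 0, 0], "fingers": 1},
    {"travel": [0, 0, 0.5], "delta_rot": [0, 0, 0], "fingers": 1},
    {"travel": [0, 0, 0], "delta_rot": [0, 0, 0], "fingers": 1}
  ]
}}

```text
clock: 27.92
eef_pos: [416.9, -315.3, 76.2]
eef_rot: [3.141, 0.0, 1.571]
wrist_force: [-0.0, -0.3, -0.5]
finger_gap: 60.3
```

Emit:
{"method": "send_rows", "body": {
  "plan": [
    {"travel": [0, 0, 1.2], "delta_rot": [0, 0, 0], "fingers": 1},
    {"travel": [0, 0, 0], "delta_rot": [0, 0, 0], "fingers": 1},
    {"travel": [0, 0, 0], "delta_rot": [0, 0, 0], "fingers": -0.35},
    {"travel": [0, 0, 0], "delta_rot": [0, 0, 0], "fingers": -0.45},
    {"travel": [0, 0, 0], "delta_rot": [0, 0, 0], "fingers": -0.7},
    {"travel": [0, 0, 0], "delta_rot": [0, 0, 0], "fingers": -0.7},
    {"travel": [0, 0, 0], "delta_rot": [0, 0, 0], "fingers": -0.7},
    {"travel": [0, 0, -5], "delta_rot": [0, 0, 0], "fingers": -0.7},
    {"travel": [0, 0, -20], "delta_rot": [0, 0, 0], "fingers": -0.9},
    {"travel": [0, 0, -40], "delta_rot": [0, 0, 0], "fingers": -0.9},
    {"travel": [0, 0, -15], "delta_rot": [0, 0, 0], "fingers": -0.9},
    {"travel": [0, 0, 0], "delta_rot": [0, 0, 0], "fingers": -0.9},
    {"travel": [0, 0, 0], "delta_rot": [0, 0, 0], "fingers": -0.9}
  ]
}}

```text
clock: 29.55
eef_pos: [416.4, -314.9, 153.4]
eef_rot: [-3.14, -0.001, 1.571]
wrist_force: [0.6, -0.6, 0.5]
finger_gap: 89.4
```

Run:
```python
from w import *
W=wrist(); fit(W,416.5,-316.5,106,30.5,"lM placed")
```

```text
t 29.55 pos [ 416.4 -314.9  153.4] rot [-3.140e+00 -1.000e-03  1.571e+00] F [ 0.6 -0.6  0.5] gap 89.4
lM placed n 4682 sectors 32 fit [ 416.4 -317.3   30. ] enc 416.4 -317.3 30.3 expR 30.5 z 105.3
```

Emit:
{"method": "send_rows", "body": {
  "plan": [
    {"travel": [25, -0.8, 0], "delta_rot": [0, 0, 0], "fingers": -0.9},
    {"travel": [50, -0.8, 0], "delta_rot": [0, 0, 0], "fingers": -0.9},
    {"travel": [50, -0.8, 0], "delta_rot": [0, 0, 0], "fingers": -0.9},
    {"travel": [50, -0.8, 0], "delta_rot": [0, 0, 0], "fingers": -0.9},
    {"travel": [50, -0.8, 0], "delta_rot": [0, 0, 0], "fingers": -0.9},
    {"travel": [50, -0.8, 0], "delta_rot": [0, 0, 0], "fingers": -0.9},
    {"travel": [50, -0.8, 0], "delta_rot": [0, 0, 0], "fingers": -0.9},
    {"travel": [50, -0.8, 0], "delta_rot": [0, 0, 0], "fingers": -0.9},
    {"travel": [50, -0.8, 0], "delta_rot": [0, 0, 0], "fingers": -0.9},
    {"travel": [50, -0.8, 0], "delta_rot": [0, 0, 0], "fingers": -0.9},
    {"travel": [50, -0.8, 0], "delta_rot": [0, 0, 0], "fingers": -0.9},
    {"travel": [50, -0.8, 0], "delta_rot": [0, 0, 0], "fingers": -0.9},
    {"travel": [35, -0.6, 0], "delta_rot": [0, 0, 0], "fingers": -0.9},
    {"travel": [17, 0, 0], "delta_rot": [0, 0, 0], "fingers": -0.9},
    {"travel": [0, 0, 0], "delta_rot": [0, 0, 0], "fingers": -0.9},
    {"travel": [0, 0, 0], "delta_rot": [0, 0, 0], "fingers": -0.9},
    {"travel": [0, 0, 0], "delta_rot": [0, 0, 0], "fingers": -0.9}
  ]
}}

```text
clock: 31.72
eef_pos: [406.8, 310.9, 154.9]
eef_rot: [3.141, -0.0, 1.57]
wrist_force: [0.4, 0.3, 0.0]
finger_gap: 89.2
```

```bash
python3 w.py w7.png lL
```

```text
t 31.73 pos [406.8 310.9 154.9] rot [ 3.141 -0.     1.57 ] F [0.4 0.3 0. ] gap 89.2
lL n 3813 sectors 32 fit [406.4 311.1  34.5] enc 406.4 310.9 34.9 expR 35 z 31.4
```

View pics/w7.png

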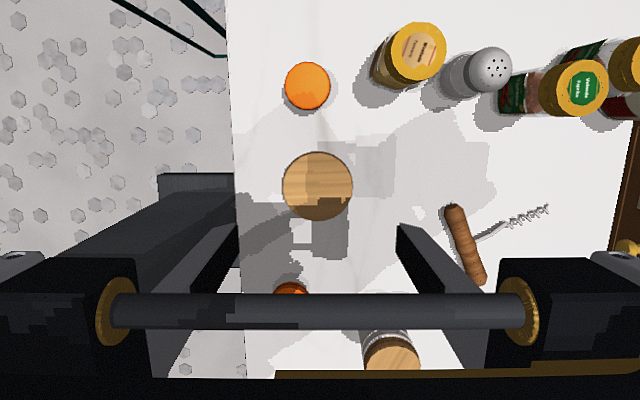

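Emit:
{"method": "send_rows", "body": {
  "plan": [
    {"travel": [1, 0, 25], "delta_rot": [0, 0, 0], "fingers": -0.9},
    {"travel": [0, 0, 45], "delta_rot": [0, 0, 0], "fingers": -0.9},
    {"travel": [0, 0, 40], "delta_rot": [0, 0, 0], "fingers": -0.9},
    {"travel": [0, 0, 25], "delta_rot": [0, 0, 0], "fingers": -0.8},
    {"travel": [0, 0, 12], "delta_rot": [0, 0, 0], "fingers": -0.7},
    {"travel": [0, 0, 5], "delta_rot": [0, 0, 0], "fingers": -0.65},
    {"travel": [0, 0, 2], "delta_rot": [0, 0, 0], "fingers": -0.6},
    {"travel": [0, 0, 0], "delta_rot": [0, 0, 0], "fingers": -0.5},
    {"travel": [0, 0, 0], "delta_rot": [0, 0, 0], "fingers": 1},
    {"travel": [0, 0, 0], "delta_rot": [0, 0, 0], "fingers": 1},
    {"travel": [0, 0, 0], "delta_rot": [0, 0, 0], "fingers": 1}
  ]
}}

```text
clock: 33.15
eef_pos: [406.8, 313.0, 1.3]
eef_rot: [3.141, -0.0, 1.571]
wrist_force: [-0.9, -0.9, 6.2]
finger_gap: 69.8
```

Emit:
{"method": "send_rows", "body": {
  "plan": [
    {"travel": [0, 0, -10], "delta_rot": [0, 0, 0], "fingers": 1},
    {"travel": [0, 0, -30], "delta_rot": [0, 0, 0], "fingers": 1},
    {"travel": [0, 0, -45], "delta_rot": [0, 0, 0], "fingers": 1},
    {"travel": [0, 0, -45], "delta_rot": [0, 0, 0], "fingers": 1},
    {"travel": [0, 0, -25], "delta_rot": [0, 0, 0], "fingers": 1},
    {"travel": [-25, 7, -3], "delta_rot": [0, 0, 0], "fingers": 1},
    {"travel": [-50, 15, 0], "delta_rot": [0, 0, 0], "fingers": 1},
    {"travel": [-50, 15, 0], "delta_rot": [0, 0, 0], "fingers": 1},
    {"travel": [-50, 15, 0], "delta_rot": [0, 0, 0], "fingers": 1},
    {"travel": [-50, 15, 0], "delta_rot": [0, 0, 0], "fingers": 1},
    {"travel": [-40, 12, 0], "delta_rot": [0, 0, 0], "fingers": 1},
    {"travel": [-23, 6, 0], "delta_rot": [0, 0, 0], "fingers": 1},
    {"travel": [-10.6, 2.1, 0], "delta_rot": [0, 0, 0], "fingers": 1},
    {"travel": [0, 0, 0], "delta_rot": [0, 0, 0], "fingers": 1},
    {"travel": [0, 0, 0], "delta_rot": [0, 0, 0], "fingers": 1},
    {"travel": [0, 0, 0], "delta_rot": [0, 0, 0], "fingers": 1}
  ]
}}

```text
clock: 35.15
eef_pos: [493.5, 15.0, 158.8]
eef_rot: [3.142, -0.0, 1.572]
wrist_force: [0.3, -0.5, -0.5]
finger_gap: 69.5
```

```bash
python3 held.py lL cL
```

```text
t 35.15 pos [493.5  15.  158.8] rot [ 3.142 -0.     1.572] F [ 0.3 -0.5 -0.5] gap 69.5
held lL n 11686 sectors 32 fit [493.2  13.5  34.2] enc 493.5 24.7 43.9 expR 35 z 188.9
cL n 674 sectors 17 fit [493.6  12.6  34.4] enc 493.8 20.4 33.5 expR 34 z 101.2
tilt [-0.    -0.001] topz 188.9
```

Emit:
{"method": "send_rows", "body": {
  "plan": [
    {"travel": [-0.4, 0.3, 12], "delta_rot": [0, 0, 0], "fingers": 1},
    {"travel": [0, 0, 20], "delta_rot": [0, 0, 0], "fingers": 1},
    {"travel": [0, 0, 18], "delta_rot": [0, 0, 0], "fingers": 1},
    {"travel": [0, 0, 10], "delta_rot": [0, 0, 0], "fingers": 1},
    {"travel": [0, 0, 6], "delta_rot": [0, 0, 0], "fingers": 1},
    {"travel": [0, 0, 4], "delta_rot": [0, 0, 0], "fingers": 1},
    {"travel": [0, 0, 0.5], "delta_rot": [0, 0, 0], "fingers": 1},
    {"travel": [0, 0, 0], "delta_rot": [0, 0, 0], "fingers": 1}
  ]
}}

```text
clock: 36.2
eef_pos: [494.1, 13.8, 88.5]
eef_rot: [3.141, 0.0, 1.571]
wrist_force: [0.4, 0.1, -0.2]
finger_gap: 69.3
```

Emit:
{"method": "send_rows", "body": {
  "plan": [
    {"travel": [0, 0, 1.2], "delta_rot": [0, 0, 0], "fingers": 1},
    {"travel": [0, 0, 0], "delta_rot": [0, 0, 0], "fingers": 1},
    {"travel": [0, 0, 0], "delta_rot": [0, 0, 0], "fingers": -0.55},
    {"travel": [0, 0, 0], "delta_rot": [0, 0, 0], "fingers": -0.65},
    {"travel": [0, 0, 0], "delta_rot": [0, 0, 0], "fingers": -0.9},
    {"travel": [0, 0, 0], "delta_rot": [0, 0, 0], "fingers": -0.9},
    {"travel": [0, 0, 0], "delta_rot": [0, 0, 0], "fingers": -0.9},
    {"travel": [0, 0, -5], "delta_rot": [0, 0, 0], "fingers": -0.9},
    {"travel": [0, 0, -20], "delta_rot": [0, 0, 0], "fingers": -1},
    {"travel": [0, 0, -40], "delta_rot": [0, 0, 0], "fingers": -1},
    {"travel": [0, 0, -50], "delta_rot": [0, 0, 0], "fingers": -1},
    {"travel": [0, 0, -50], "delta_rot": [0, 0, 0], "fingers": -1},
    {"travel": [0, -30, -10], "delta_rot": [0, 0, 0], "fingers": -1},
    {"travel": [0, -40, 0], "delta_rot": [0, 0, 0], "fingers": -1},
    {"travel": [0, -40, 0], "delta_rot": [0, 0, 0], "fingers": -1},
    {"travel": [0, -20, 0], "delta_rot": [0, 0, 0], "fingers": -1},
    {"travel": [0, 0, 0], "delta_rot": [0, 0, 0], "fingers": -1},
    {"travel": [0, 0, 0], "delta_rot": [0, 0, 0], "fingers": -1}
  ]
}}

```text
clock: 38.45
eef_pos: [364.5, 13.8, 262.3]
eef_rot: [3.141, -0.0, 1.571]
wrist_force: [-0.4, -0.5, 0.5]
finger_gap: 94.1
```

Run:
```python
from w import *
import m
W=wrist(); fit(W,493.5,12.5,118,35,"wrist lL"); fit(W,489.6,-161,82,21.5,"wrist lT"); fit(W,475.7,153.8,94,26,"wrist lS")
for a in [(495,14,118,35,"lL"),(418,-315,106,30.5,"lM"),(478,155,94,26,"lS"),(491,-160,82,21.5,"lT")]: m.fit(*a)
save(m.c,"t9.png")
```

```text
t 38.5 pos [364.5  13.8 262.1] rot [-3.142 -0.     1.571] F [ 0.6 -0.9 -0.7] gap 94.0
wrist lL n 3344 sectors 32 fit [493.2  11.5  34.4] enc 493.6 11.6 35.2 expR 35 z 117.4
wrist lT few 0
wrist lS n 2091 sectors 32 fit [476.1 153.   25.5] enc 476.2 153.3 26.0 expR 26 z 93.5
lL n 358 mean [502.   12.6] enc 495.2 12.7 r 34.7 exp 35 z 119.1
lM n 356 mean [ 417.9 -315.4] enc 418.1 -314.8 r 30.8 exp 30.5 z 106.4
lS n 249 mean [477.5 154.5] enc 477.9 154.7 r 26.0 exp 26 z 95.1
lT n 170 mean [ 490.5 -159.4] enc 490.7 -159.9 r 21.5 exp 21.5 z 82.7
```

View pics/t9.png

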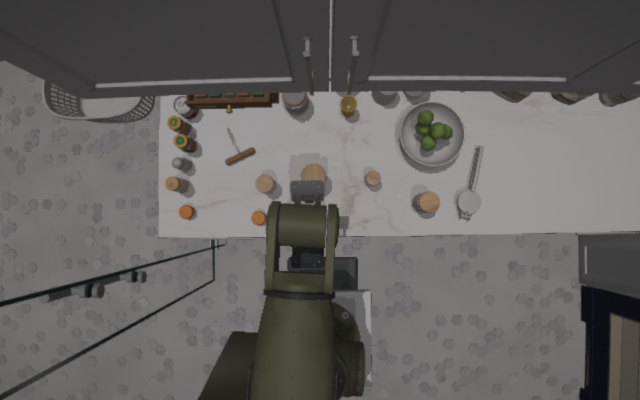

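All four lids are home at the right heights, the canisters are within about 1 mm of where they stood, and the bystanders look unmoved. Handing in.

```bash
python3 -c "
from cell import manip
print(manip.sign_off())"
```

```text
the job is handed in; nothing more can be done
None
```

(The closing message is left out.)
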